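Sweep the jar lids off the drainer

TASK

With the closed fingers, sweep the three jam-jar lids across the drainer and off its open end into the blue recycling tray, so that all three lie inside the tray. Push them only, do not pick them up, and do not disturb the mugs, egg timer, bottle or colander.

Things in the scene. Friction and masses are not known exactly. Their poses are not given: they have to be found in the camera images.
- drainer: ribbed white ceramic drainer, fixed, 320 x 320 mm, ribs running along its own y. Origin at the centre of its underside on the worktop; z up, x away from the robot (yaw within 0.25 rad of the world). The rib tops form a level surface 45 mm above the worktop (treat it as flat); low kerbs, 8 mm wide and 10 mm above the ribs, run along its two x edges; both y ends (160 mm from the origin) are open and have no lip
- tray: blue plastic recycling tray, open on top, fixed in place, 220 mm (its x) x 170 mm (its y), walls 3 mm thick and 38 mm high all round, so its rim is 7 mm below the rib tops. Origin at the centre of its underside on the worktop, axes parallel to the drainer's. It stands 3 mm from one open y end of the drainer, sometimes the left, sometimes the right end; its origin is 248 mm along the drainer's y (+ or -) and 60 mm nearer the robot than the drainer's origin
- mugs: two stacked ceramic mugs (blue below, terracotta above; they stay together), 82 mm wide, 171 mm high, handles about on the far side reaching 71 mm from the axis; loose, stands at the far side of the drainer; origin at the centre of its underside, z up
- timer: chrome egg timer, 66 mm wide, 65 mm high; loose, stands at the far side of the drainer; origin at the centre of its underside, z up
- bottle: empty green glass bottle with a white flip-top stopper, 68 mm wide, 259 mm high; loose, stands at the far side of the drainer; origin at the centre of its underside, z up
- colander: small red plastic colander, 160 mm across (208 mm over its two lugs), 85 mm high; loose, stands on the worktop at the end of the drainer opposite the tray; origin at the centre of its underside, z up
- lid_red_center (a point): a red painted-metal jam-jar lid, a flat disc 48 mm across and 14 mm thick, about 14 g, lying flat and loose on the drainer; this point is its centre (7 mm above the ribs at the start). It slides easily
- lid_yellow_center (a point): a yellow painted-metal jam-jar lid, a flat disc 48 mm across and 14 mm thick, about 14 g, lying flat and loose on the drainer; this point is its centre (7 mm above the ribs at the start). It slides easily
- lid_green_center (a point): a green painted-metal jam-jar lid, a flat disc 48 mm across and 14 mm thick, about 14 g, lying flat and loose on the drainer; this point is its centre (7 mm above the ribs at the start). It slides easily
There are look-alikes about, which are no part of the job. What is meant by the part that bears lid_yellow_center is not orange, and is the larger of those in its own colour.

How it is judged:
By the outcome, as a careful person would: the job done as asked, in the order asked, and still so for the second after the job is handed in, with the robot touching nothing.
It also fails if it takes over 58 s, if anything falls off the work surface, if the arm or the gripper's body presses on something with over 40 N, if the wrist force passes 120 N, or if a joint passes its speed limit or range.

ROBOT

A 7-joint arm with a two-finger parallel gripper is mounted at the origin on the work surface. World frame = base frame: x ahead of the robot, y to its left, z up, the work surface at z = 0. Lengths are in m, angles in rad, forces in N, time in s.
With the tool pointing down it reaches from about 0.4 to 0.875 m from the base axis. Payload 6.5 kg.
Tool frame: the origin (TCP) lies midway between the tips of the shut fingers; the grasp point (between the pads) lies 19 mm behind it; z points along the fingers, y is the line along which they close (so a half turn about z gives the same grasp; the last joint's range is limited). The gripper opens to 88 mm and grips with 3 to 60 N. Pads are 18 mm wide; open, the fingers measure 123 mm over their backs; the gripper's body (75 mm by 187 mm) begins 45 mm behind the grasp point.
Start: joints at [1.229, 0.536, -0.004, 1.538, 0.003, 1.067, -0.071], TCP at [0.177, -0.625, 0.239] pointing down, gripper open.
Joint ranges: [-2.7, 2.7], [-0.37, 2.16], [-1.27, 1.26], [0.24, 2.4], [-1.31, 4.45], [0.19, 1.91], [-2.76, 2.76]. Speed limits (rad/s): [2.39, 2.39, 3.14, 3.14, 3.14, 3.14, 3.14].

INTERFACE

Orientations are given as a 3x3 rotation matrix whose columns are the frame's x, y, z axes.
In Python, from rig import manip gives the robot as it stands.
- The arm moves only by the shell command python3 -m pendant 'ROWS' [FORCE]. ROWS is JSON, a list of rows, each a list of 3 entries, a list of its own where there are three numbers: the shift along the tool's x, y, z in m, then the turn, a rotation vector about the tool's x, y, z in degrees, then the closure, from -1 (fully open) to 1 (shut). In form: [[[dx, dy, dz], [wx, wy, wz], grip], ...]. A call has 1 to 10 rows; each row is the pose to reach, as a shift and turn from the pose commanded when the call began, along the tool's axes at that moment; what a row does not reach only later rows make up. A row lasts 1/8 s, in which the tool goes at most 62.5 mm and 10.7 degrees, less where a joint would pass 70% of its speed; a pose out of reach is approached as far as the arm can. A call with a gripper value outside its range is refused whole. The fingers move at their own pace and stop on an object; FORCE is the grip in N (left out, the last holds). Time passes only in rows, so rows that repeat a pose let the fingers close. It gives the time, the measured TCP pose, the force, the opening and the grip force at its end, in the units of the state.
- manip.read_state(): the state, without advancing time (a new reading comes with each control period).
- manip.snapshot(name): name is "scene" or "top" or "wrist"; returns a dict with "frame" (400x640x3 uint8, red, green, blue), "z_map" (400x640 float32, m along the optical axis (not along the pixel's ray), 0 where there is no reading), "fov_y" (degrees; the focal length in pixels is half the picture's height over the tangent of half this angle, whatever the lens; pixels are square), "cx", "cy" (the principal point, pixels), "dist_coeffs" ([k1, k2, p1, p2, k3] as OpenCV has them; the pictures are not rectified), "extrinsics" (4x4, takes a point from world to camera coordinates); the wrist camera has in their place "mount" (4x4, takes a point from camera to tool coordinates, whose origin is the TCP and whose axes are the flange's). Camera axes: x right, y down, z forward; pixel columns grow to the right and rows downward; lengths in m; the calibration is good to about 2 mm. A picture is of the moment at which its call begins: read the wrist's pose just before it.
- manip.sign_off(): hands the job in; it is judged then, once.
Trained networks look in the newest picture that a camera, given by its name, has taken for a name from the list of things; names that differ only in an ending like _2 or _b are one class to them, and where a whole thing is asked for, a point or a joint stands for the part that bears it (a point fixed in the world has none). Each returns a list of dicts, best first, with "score" (0 to 1); they miss things now and then, are a little off and sometimes report something else, mostly with a low value. They report only what shows in the picture. A call takes as long as a camera call. They do not tell look-alikes from the thing itself.
- manip.look_for(camera, target): "position" ([x, y, z] in m, in world coordinates, good to about 4 mm: the middle of the surface that is visible of it).
- manip.regions_of(camera, target): "region" (400x640 bool, what is visible of it).
The state is a dict: "t": time; "q": joint angles; "dq": joint speeds; "joint_efforts": joint torques, N m; "position": TCP position; "tool_rot": TCP orientation; "force": force on the tool from outside, world axes, zero at the start; "torque": the same for the moment, N m; "opening": finger opening in m; "grip_force": force on a finger pad.
Only numpy, scipy, OpenCV 4.12 (cv2) and the standard library are available. Lean on these libraries where they do the work, as an engineer would, in place of code of your own. Each camera call takes 0.05 s, during which the arm holds its last target. There are 200 camera calls.

## Working session

There is one attempt and no reset: what is moved stays moved. The work goes in short steps, Python scripts to look and compute and a shell command to move; the robot and the scene stay as the last step left them, time stands still between calls to the robot, and variables do not carry over. Pictures are saved under pics/ and viewed, at most 10 in all, crops included, and the job is handed in when it is done.

```bash
mkdir -p pics
cat > h.py <<'E'
import numpy as np, cv2
from rig import manip
def K(s):
    f=200/np.tan(np.radians(s["fov_y"])/2)
    return np.array([[f,0,s["cx"]],[0,f,s["cy"]],[0,0,1]])
def pts(s,uv,z=None):
    """pixels -> world; with depth map, or on plane z"""
    uv=np.array(uv,float).reshape(-1,1,2)
    n=cv2.undistortPoints(uv,K(s),np.array(s["dist_coeffs"])).reshape(-1,2)
    r=np.c_[n,np.ones(len(n))]
    E=np.array(s["extrinsics"]);R,t=E[:3,:3],E[:3,3]
    c=-R.T@t; d=r@R
    if z is None:
        u=np.round(uv.reshape(-1,2)).astype(int)
        k=s["z_map"][u[:,1],u[:,0]]
    else: k=(z-c[2])/d[:,2]
    return c+d*k[:,None]
E
python3 - <<'E'
from h import *
np.set_printoptions(precision=3,suppress=True)
st=manip.read_state();print(st["t"],st["position"],st["tool_rot"],st["opening"])
for c in ("top","scene"):
    s=manip.snapshot(c);cv2.imwrite(f"pics/{c}0.png",s["frame"][:,:,::-1])
    for n in ["drainer","tray","mugs","timer","bottle","colander","lid_red_center","lid_yellow_center","lid_green_center"]:
        print(c,n,[(np.round(d["position"],3).tolist(),round(d["score"],2)) for d in manip.look_for(c,n)][:4])
E
```

```text
0.0 [ 0.177 -0.625  0.238] [[ 0.962  0.272 -0.001]
 [ 0.272 -0.962  0.002]
 [-0.    -0.002 -1.   ]] 0.0879578959253356
top drainer [([0.563, -0.037, 0.039], 0.75)]
top tray [([0.517, -0.287, 0.003], 0.81)]
top mugs [([0.692, 0.069, 0.159], 0.85), ([0.467, -0.02, 0.061], 0.56), ([0.543, 0.068, 0.062], 0.27)]
top timer [([0.673, -0.026, 0.098], 0.94)]
top bottle [([0.671, -0.12, 0.209], 0.81)]
top colander [([0.542, 0.234, 0.038], 0.82)]
top lid_red_center [([0.54, -0.106, 0.06], 0.86)]
top lid_yellow_center [([0.365, 0.054, 0.014], 0.75), ([0.542, 0.069, 0.063], 0.73), ([0.367, 0.138, 0.009], 0.48)]
top lid_green_center [([0.468, -0.02, 0.063], 0.79)]
scene drainer [([0.573, -0.101, 0.044], 0.84)]
scene tray [([0.518, -0.275, 0.004], 0.75)]
scene mugs [([0.697, 0.044, 0.165], 0.92)]
scene timer [([0.705, -0.036, 0.092], 0.59)]
scene bottle [([0.692, -0.159, 0.186], 0.62)]
scene colander [([0.513, 0.259, 0.058], 0.7), ([0.472, -0.023, 0.057], 0.6)]
scene lid_red_center [([0.549, -0.111, 0.059], 0.94)]
scene lid_yellow_center [([0.544, 0.069, 0.061], 0.81), ([0.365, 0.053, 0.018], 0.79)]
scene lid_green_center [([0.471, -0.024, 0.058], 0.64)]
```

View pics/top0.png

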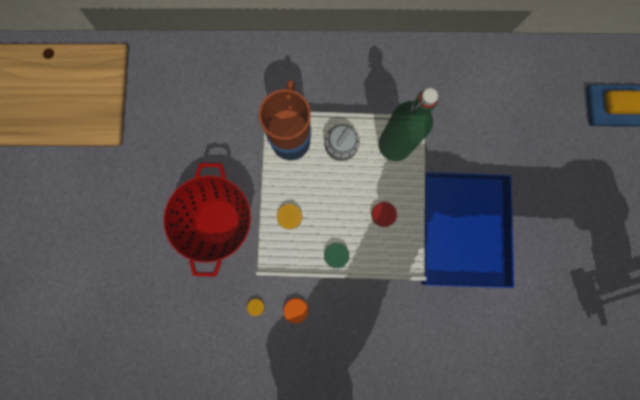

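View pics/scene0.png

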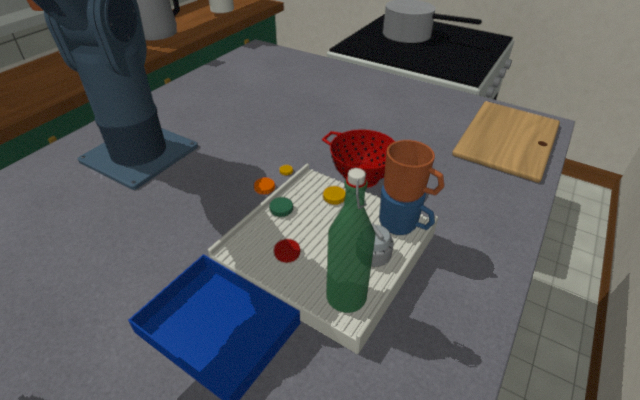

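Top view: drainer spans about (257–427, 110–278). The tray is on its right (−y) at (424–513, 174–287). The lids on the ribs are yellow (289,216), red (384,214) and green (336,255). The small yellow lid (256,307) and the orange one (296,310) on the worktop are look-alikes. The scene view agrees.

Run:
```python
from h import *
np.set_printoptions(precision=4,suppress=True)
s=manip.snapshot("top")
def reg(n,near=None):
    L=manip.regions_of("top",n)
    if near is not None:
        L=sorted(L,key=lambda d:np.hypot(*(np.argwhere(d["region"]).mean(0)[::-1]-near)))
    return L[0]["region"]
def rect(m,z):
    c=max(cv2.findContours(m.astype(np.uint8),0,cv2.CHAIN_APPROX_NONE)[0],key=len)
    P=pts(s,c.reshape(-1,2),z)
    r=cv2.minAreaRect((P[:,:2]*1000).astype(np.float32)); return r
print("drainer",rect(reg("drainer"),.045)); print("tray",rect(reg("tray"),.038))
# drainer corners by eye
print(pts(s,[(257,274),(427,279),(264,110),(426,113)],.05))
for n,nr in [("lid_red_center",(384,214)),("lid_yellow_center",(289,216)),("lid_green_center",(336,255))]:
    m=reg(n,nr); uv=np.argwhere(m).mean(0)[::-1]
    print(n,uv,m.sum(),pts(s,[uv],.059)[0],pts(s,[uv])[0], rect(m,.059)[1])
for n,nr,z in [("mugs",(285,115),.2),("timer",(342,140),.1),("bottle",(405,130),.2)]:
    m=reg(n,nr); v,u=np.nonzero(m); P=pts(s,np.c_[u,v]); P=P[(P[:,2]>.05)]
    print(n,"xyz 2%",np.percentile(P,2,axis=0),"98%",np.percentile(P,98,axis=0))
print(manip.read_state()["t"])
```

```text
drainer ((587.1265869140625, -31.83673095703125), (322.8260803222656, 326.4972839355469), 87.96369934082031)Traceback (most recent call last):
  File "<stdin>", line 13, in <module>
  File "<stdin>", line 8, in reg
IndexError: list index out of range
```

Run:
```python
from h import *
np.set_printoptions(precision=4,suppress=True)
s=manip.snapshot("top")
def reg(n,near):
    for _ in range(3):
        L=manip.regions_of("top",n)
        L=[d["region"] for d in L if np.hypot(*(np.argwhere(d["region"]).mean(0)[::-1]-near))<25]
        if L: return L[0]
        manip.snapshot("top")
def rect(m,z):
    c=max(cv2.findContours(m.astype(np.uint8),0,cv2.CHAIN_APPROX_NONE)[0],key=len)
    return cv2.minAreaRect((pts(s,c.reshape(-1,2),z)[:,:2]*1000).astype(np.float32))
m=reg("tray",(468,230))
if m is not None: print("tray",rect(m,.038))
print(pts(s,[(257,274),(427,279),(264,110),(426,113)],.05))
for n,nr in [("lid_red_center",(384,214)),("lid_yellow_center",(289,216)),("lid_green_center",(336,255))]:
    m=reg(n,nr)
    if m is None: print(n,"missed");continue
    uv=np.argwhere(m).mean(0)[::-1]
    print(n,uv,pts(s,[uv],.059)[0],pts(s,[uv])[0], rect(m,.059)[1])
for n,nr in [("mugs",(285,115)),("timer",(342,140)),("bottle",(405,130))]:
    m=reg(n,nr)
    if m is None: print(n,"missed");continue
    v,u=np.nonzero(m); P=pts(s,np.c_[u,v]); P=P[(P[:,2]>.055)]
    print(n,"2%",np.percentile(P,2,axis=0),"98%",np.percentile(P,98,axis=0))
print(manip.read_state()["t"])
```

```text
tray ((516.71533203125, -272.7265625), (178.0969696044922, 221.9599151611328), 87.68036651611328)
[[ 0.4322  0.1306  0.05  ]
 [ 0.4216 -0.1881  0.05  ]
 [ 0.7502  0.1223  0.05  ]
 [ 0.7448 -0.1977  0.05  ]]
lid_red_center [383.7723 213.5532] [ 0.5443 -0.1079  0.059 ] [ 0.5442 -0.1077  0.0597] (45.714778900146484, 43.654388427734375)
lid_yellow_center [288.8882 216.0732] [0.5398 0.0712 0.059 ] [0.54   0.0713 0.057 ] (45.210113525390625, 45.311973571777344)
lid_green_center [336.4342 254.6034] [ 0.4677 -0.0178  0.059 ] [ 0.4677 -0.0177  0.0596] (46.62803649902344, 46.186885833740234)
mugs 2% [0.6469 0.031  0.0774] 98% [0.7335 0.1055 0.2157]
timer 2% [ 0.649  -0.0561  0.0617] 98% [0.7061 0.0013 0.11  ]
bottle 2% [ 0.6492 -0.1579  0.0658] 98% [ 0.6984 -0.1017  0.3038]
1.65
```

```bash
python3 -m pendant '[[[0.511,-0.451,0],[0,0,17.8],1],[[0.511,-0.451,0],[0,0,17.8],1],[[0.511,-0.451,0],[0,0,17.8],1],[[0.511,-0.451,0],[0,0,17.8],1],[[0.511,-0.451,0],[0,0,17.8],1],[[0.511,-0.451,0],[0,0,17.8],1],[[0.511,-0.451,0],[0,0,17.8],1],[[0.511,-0.451,0],[0,0,17.8],1],[[0.511,-0.451,0],[0,0,17.8],1],[[0.511,-0.451,0],[0,0,17.8],1]]'
```

```text
t: 2.9
position: [0.5163, -0.0982, 0.2391]
tool_rot: [[0.999, -0.035, 0.001], [-0.035, -0.999, -0.0], [0.001, 0.0, -1.0]]
force: [0.3, -0.7, -0.1]
opening: 0.0003
grip_force: 0.0
```

```bash
python3 -m pendant '[[[0.0285,-0.045,0],[0,0,0],1],[[0.0285,-0.045,0.05],[0,0,0],1],[[0.0285,-0.045,0.11],[0,0,0],1],[[0.0285,-0.045,0.15],[0,0,0],1],[[0.0285,-0.045,0.175],[0,0,0],1],[[0.0285,-0.045,0.189],[0,0,0],1],[[0.0285,-0.045,0.189],[0,0,0],1]]'
python3 - <<'E'
from h import *
s=manip.snapshot("wrist");cv2.imwrite("pics/wrist1.png",s["frame"][:,:,::-1])
s=manip.snapshot("top");cv2.imwrite("pics/top1.png",cv2.resize(s["frame"][90:300,220:540,::-1],None,fx=2,fy=2))
E
```

```text
t: 3.78
position: [0.5451, -0.0559, 0.0494]
tool_rot: [[0.999, -0.035, -0.001], [-0.035, -0.999, 0.0], [-0.001, 0.0, -1.0]]
force: [-0.0, 0.9, 0.4]
opening: 0.0006
grip_force: 0.0
```

View pics/wrist1.png

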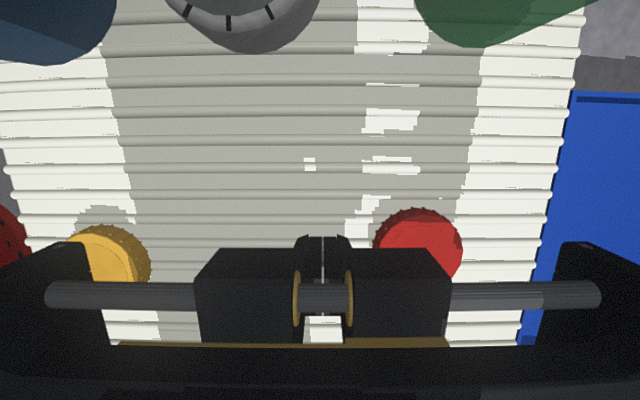

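The wrist view shows the shut fingers at (323,240). The red lid is just right of them at (417,245), yellow is at left (105,255), and the tray is at the right edge. Pushing red now.

```bash
python3 -m pendant '[[[0,0.012,0],[0,0,0],1],[[0,0.03,0],[0,0,0],1],[[0,0.05,0],[0,0,0],1],[[0,0.07,0],[0,0,0],1],[[0,0.09,0],[0,0,0],1],[[0,0.108,0],[0,0,0],1],[[0,0.122,0],[0,0,0],1],[[0,0.135,0],[0,0,0],1],[[0,0.147,0],[0,0,0],1],[[0,0.158,0],[0,0,0],1]]'
python3 - <<'E'
from h import *
s=manip.snapshot("top");cv2.imwrite("pics/top2.png",cv2.resize(s["frame"][90:300,220:540,::-1],None,fx=2,fy=2))
s=manip.snapshot("scene");
for c in("top","scene"):
  for n in("red","green","yellow"): print(c,n,[np.round(d["position"],3).tolist()+[round(d["score"],2)] for d in manip.look_for(c,f"lid_{n}_center")])
E
```

```text
t: 5.12
position: [0.5398, -0.2143, 0.0497]
tool_rot: [[0.999, -0.035, -0.0], [-0.035, -0.999, 0.0], [-0.0, -0.0, -1.0]]
force: [0.7, 1.0, -0.1]
opening: 0.0004
grip_force: 0.0
top red [[0.546, 0.07, 0.061, 0.59]]
top green [[0.467, -0.017, 0.06, 0.7]]
top yellow [[0.543, 0.07, 0.062, 0.82], [0.367, 0.137, 0.01, 0.69], [0.362, 0.054, 0.014, 0.63]]
scene red [[0.545, -0.252, 0.015, 0.78]]
scene green [[0.473, -0.023, 0.057, 0.78]]
scene yellow [[0.542, 0.064, 0.062, 0.83], [0.368, 0.058, 0.016, 0.64]]
```

View pics/top2.png

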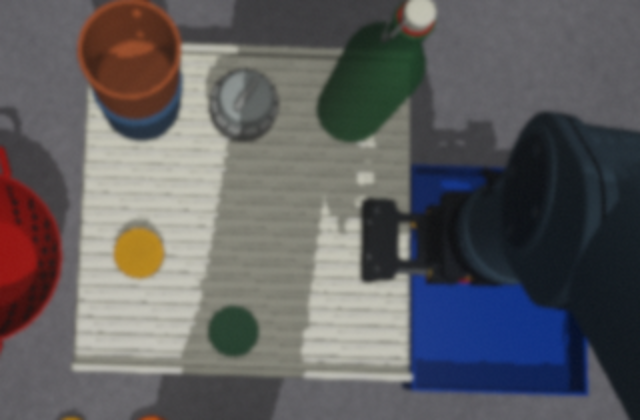

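Red is in the tray: scene reports it at (0.545, −0.252, 0.015), and everything else is untouched in the picture. Next I'll check the gap between the yellow lid and the colander against the finger width.

Run:
```python
from h import *
np.set_printoptions(precision=4,suppress=True)
s=manip.snapshot("top")
v,u=np.mgrid[150:280,160:330];P=pts(s,np.c_[u.ravel(),v.ravel()])
c=P[(P[:,2]>.07)&(P[:,2]<.1)&(P[:,1]>.1)&(P[:,0]<.62)]
for x in (.48,.5,.52,.54,.56): 
    k=c[abs(c[:,0]-x)<.008]; print("colander min y at",x,np.sort(k[:,1])[:4], k[:,2].max())
l=P[(P[:,2]>.0545)&(P[:,2]<.066)&(abs(P[:,1]-.07)<.04)&(abs(P[:,0]-.54)<.04)]
print("yellow",len(l),l[:,:2].min(0),l[:,:2].max(0))
w=manip.snapshot("wrist")
n=cv2.undistortPoints(np.mgrid[0:640,200:340].reshape(2,-1).T.reshape(-1,1,2).astype(float),K(w),np.array(w["dist_coeffs"])).reshape(-1,2)
z=w["z_map"][200:340,:].T.ravel()
T=np.c_[n*z[:,None],z]@w["mount"][:3,:3].T+w["mount"][:3,3]
for a in (-.01,-.02,-.03,-.04,-.05,-.06,-.07):
    k=T[(abs(T[:,2]-a)<.004)&(abs(T[:,0])<.04)]
    if len(k): print("tool z",a,"x,y range",k[:,:2].min(0),k[:,:2].max(0),len(k))
```

```text
colander min y at 0.48 [0.1553 0.1573 0.1574 0.1577] 0.0866111829968409
colander min y at 0.5 [0.1449 0.145  0.1466 0.1466] 0.08691297243290008
colander min y at 0.52 [0.14   0.14   0.1402 0.1413] 0.0863613449128362
colander min y at 0.54 [0.1402 0.1402 0.1402 0.1404] 0.08571255769969188
colander min y at 0.56 [0.1423 0.1425 0.1426 0.1426] 0.0862815200625936
yellow 497 [0.5175 0.0483] [0.565  0.0939]
tool z -0.01 x,y range [ 0.0067 -0.0136] [0.0097 0.015 ] 328
tool z -0.02 x,y range [-0.0102 -0.0138] [0.0095 0.015 ] 467
tool z -0.03 x,y range [ 0.0062 -0.0109] [0.0095 0.0121] 368
tool z -0.04 x,y range [-0.0105 -0.0101] [0.0095 0.0114] 422
tool z -0.05 x,y range [-0.0123 -0.008 ] [0.0103 0.0094] 122
tool z -0.06 x,y range [-0.0111 -0.0071] [0.0039 0.0084] 100
tool z -0.07 x,y range [-0.0058 -0.0851] [0.0338 0.0862] 4657
```

```bash
python3 -m pendant '[[[0,0,-0.05],[0,0,0],1],[[-0.009,-0.06,-0.05],[0,0,0],1],[[-0.009,-0.12,-0.05],[0,0,0],1],[[-0.009,-0.18,-0.05],[0,0,0],1],[[-0.009,-0.24,-0.05],[0,0,0],1],[[-0.009,-0.29,-0.05],[0,0,0],1],[[-0.009,-0.32,-0.05],[0,0,0],1],[[-0.009,-0.332,-0.05],[0,0,0],1],[[-0.009,-0.332,-0.05],[0,0,0],1],[[-0.009,-0.332,-0.05],[0,0,0],1]]'
```

```text
t: 6.88
position: [0.5425, 0.1162, 0.0996]
tool_rot: [[0.999, -0.037, -0.0], [-0.037, -0.999, -0.001], [-0.0, 0.001, -1.0]]
force: [0.4, -0.5, -0.3]
opening: 0.0004
grip_force: 0.0
```

```bash
python3 -m pendant '[[[0,0,0.025],[0,0,0],1],[[0,0,0.045],[0,0,0],1],[[0,0,0.05],[0,0,0],1],[[0,0.01,0.05],[0,0,0],1],[[0,0.026,0.05],[0,0,0],1],[[0,0.044,0.05],[0,0,0],1],[[0,0.062,0.05],[0,0,0],1],[[0,0.08,0.05],[0,0,0],1],[[0,0.098,0.05],[0,0,0],1],[[0,0.116,0.05],[0,0,0],1]]'
python3 - <<'E'
from h import *
for c in("top","scene"):
  manip.snapshot(c)
  for n in("green","yellow"): print(c,n,[np.round(d["position"],3).tolist()+[round(d["score"],2)] for d in manip.look_for(c,f"lid_{n}_center")])
  print([np.round(d["position"],3).tolist() for d in manip.look_for(c,"colander")])
E
```

```text
t: 8.12
position: [0.5383, 0.0011, 0.0497]
tool_rot: [[0.999, -0.035, -0.0], [-0.035, -0.999, -0.0], [-0.0, 0.0, -1.0]]
force: [0.3, 0.9, 0.1]
opening: 0.0007
grip_force: 0.1
top green []
top yellow [[0.367, 0.138, 0.01, 0.77], [0.363, 0.059, 0.016, 0.7]]
[[0.54, 0.236, 0.04]]
scene green [[0.467, -0.04, 0.054, 0.44], [0.543, -0.046, 0.06, 0.4]]
scene yellow [[0.364, 0.055, 0.016, 0.83], [0.544, -0.048, 0.061, 0.71], [0.513, -0.283, 0.005, 0.7], [0.37, 0.14, 0.007, 0.57]]
[[0.526, 0.269, 0.056]]
```

```bash
python3 -m pendant '[[[0,0.012,0],[0,0,0],1],[[0,0.03,0],[0,0,0],1],[[0,0.048,0],[0,0,0],1],[[0,0.066,0],[0,0,0],1],[[0,0.084,0],[0,0,0],1],[[0,0.102,0],[0,0,0],1],[[0,0.12,0],[0,0,0],1],[[0,0.135,0],[0,0,0],1],[[0,0.148,0],[0,0,0],1],[[0,0.158,0],[0,0,0],1]]'
python3 -m pendant '[[[0,0.012,0],[0,0,0],1],[[0,0.024,0],[0,0,0],1],[[0,0.036,0],[0,0,0],1],[[0,0.048,0],[0,0,0],1],[[0,0.058,0],[0,0,0],1]]'
python3 - <<'E'
from h import *
for c in("top","scene"):
  s=manip.snapshot(c)
  for n in("red","green","yellow"): print(c,n,[np.round(d["position"],3).tolist()+[round(d["score"],2)] for d in manip.look_for(c,f"lid_{n}_center")])
cv2.imwrite("pics/scene3.png",s["frame"][:,:,::-1])
E
```

```text
t: 9.78
position: [0.5328, -0.1562, 0.0497]
tool_rot: [[0.999, -0.035, -0.0], [-0.035, -0.999, 0.0], [-0.0, -0.0, -1.0]]
force: [1.6, -0.1, 0.7]
opening: 0.0003
grip_force: 0.1
t: 10.4
position: [0.5307, -0.2144, 0.0496]
tool_rot: [[0.999, -0.035, -0.0], [-0.035, -0.999, -0.0], [-0.0, 0.0, -1.0]]
force: [-0.2, 0.7, 1.0]
opening: 0.0002
grip_force: 0.0
top red []
top green [[0.467, -0.02, 0.06, 0.59]]
top yellow [[0.365, 0.136, 0.009, 0.81], [0.364, 0.056, 0.016, 0.65]]
scene red [[0.547, -0.253, 0.018, 0.98]]
scene green [[0.47, -0.02, 0.058, 0.67]]
scene yellow [[0.536, -0.228, 0.033, 0.95], [0.365, 0.055, 0.015, 0.62], [0.367, 0.139, 0.008, 0.51]]
```

View pics/scene3.png

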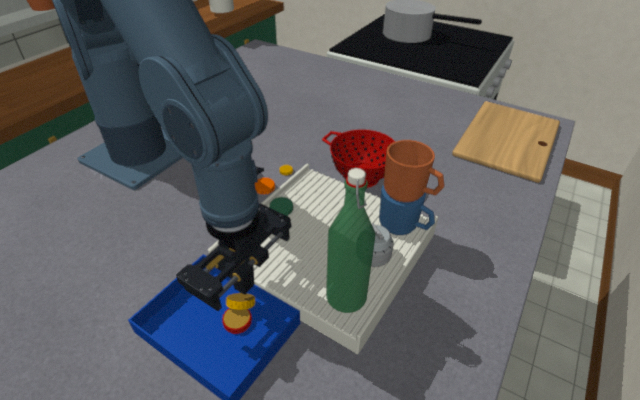

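Yellow is over the tray at (240,300), tilted on top of red (237,322), and both are within the tray walls. Next I lift, go behind green, and look again with the arm away.

```bash
python3 -m pendant '[[[0,0,-0.05],[0,0,0],1],[[-0.02,-0.055,-0.05],[0,0,0],1],[[-0.04,-0.11,-0.05],[0,0,0],1],[[-0.06,-0.165,-0.05],[0,0,0],1],[[-0.069,-0.215,-0.05],[0,0,0],1],[[-0.069,-0.237,-0.05],[0,0,0],1],[[-0.069,-0.241,-0.05],[0,0,0],1],[[-0.069,-0.241,-0.02],[0,0,0],1],[[-0.069,-0.241,0],[0,0,0],1],[[-0.069,-0.241,0],[0,0,0],1]]'
python3 - <<'E'
from h import *
o=[]
for c in("top","scene"):
  s=manip.snapshot(c)
  for n in("red","green","yellow"): print(c,n,[np.round(d["position"],3).tolist()+[round(d["score"],2)] for d in manip.look_for(c,f"lid_{n}_center")])
  f=s["frame"][:,:,::-1]
  o.append(cv2.resize(f[150:350,360:560] if c=="top" else f[200:400,120:320],(400,400)))
cv2.imwrite("pics/tray4.png",np.hstack(o))
E
```

```text
t: 12.05
position: [0.4692, 0.0284, 0.0487]
tool_rot: [[0.999, -0.036, -0.003], [-0.036, -0.999, -0.001], [-0.003, 0.001, -1.0]]
force: [0.8, 0.0, 0.9]
opening: 0.0001
grip_force: 0.0
top red [[0.542, -0.259, 0.018, 0.53]]
top green []
top yellow [[0.369, 0.136, 0.011, 0.82], [0.529, -0.228, 0.033, 0.73]]
scene red [[0.546, -0.253, 0.015, 0.96], [0.691, -0.158, 0.19, 0.34], [0.511, -0.28, 0.002, 0.21]]
scene green [[0.473, -0.025, 0.058, 0.94]]
scene yellow [[0.534, -0.228, 0.031, 0.74]]
```

View pics/tray4.png

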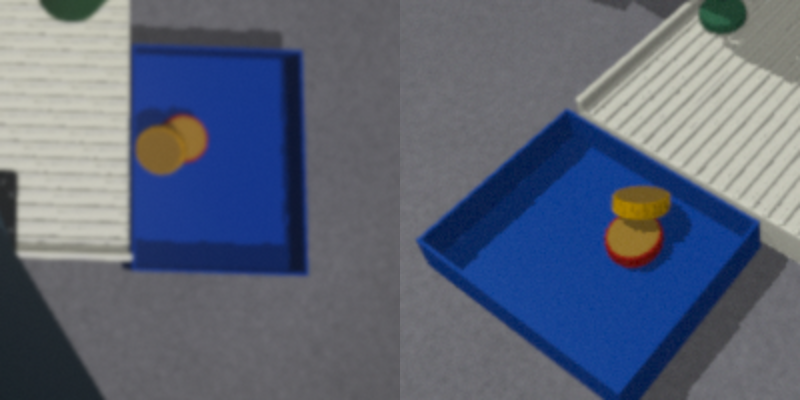

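Both lids lie within the tray: red flipped at left panel (188,138), with yellow partly on it at (160,150). Green is still on the ribs, so I push it now.

```bash
python3 -m pendant '[[[0,0.01,0],[0,0,0],1],[[0,0.025,0],[0,0,0],1],[[0,0.042,0],[0,0,0],1],[[0,0.06,0],[0,0,0],1],[[0,0.078,0],[0,0,0],1],[[0,0.096,0],[0,0,0],1],[[0,0.114,0],[0,0,0],1],[[0,0.13,0],[0,0,0],1],[[0,0.142,0],[0,0,0],1],[[0,0.15,0],[0,0,0],1]]'
python3 -m pendant '[[[0,0.012,0],[0,0,0],1],[[0,0.026,0],[0,0,0],1],[[0,0.04,0],[0,0,0],1],[[0,0.054,0],[0,0,0],1],[[0,0.066,0],[0,0,0],1],[[0,0.078,0],[0,0,0],1],[[0,0.088,0],[0,0,0],1],[[0,0.094,0],[0,0,0],1]]'
python3 -m pendant '[[[0,0,-0.05],[0,0,0],1],[[-0.02,-0.05,-0.11],[0,0,0],1],[[-0.02,-0.11,-0.15],[0,0,0],1],[[-0.02,-0.17,-0.15],[0,0,0],1],[[-0.02,-0.22,-0.15],[0,0,0],1],[[-0.02,-0.26,-0.15],[0,0,0],1],[[-0.02,-0.28,-0.15],[0,0,0],1],[[-0.02,-0.28,-0.15],[0,0,0],1]]'
python3 - <<'E'
from h import *
o=[]
for c in("top","scene"):
  s=manip.snapshot(c)
  for n in("red","green","yellow"): print(c,n,[np.round(d["position"],3).tolist()+[round(d["score"],2)] for d in manip.look_for(c,f"lid_{n}_center")])
  o.append(cv2.resize(s["frame"][:,:,::-1][:, 100:540],(400,364)))
cv2.imwrite("pics/end5.png",np.hstack(o)); print(manip.read_state()["t"])
E
```

```text
t: 13.7
position: [0.4649, -0.121, 0.0497]
tool_rot: [[0.999, -0.035, -0.0], [-0.035, -0.999, -0.0], [-0.0, 0.0, -1.0]]
force: [-0.7, 0.8, 0.2]
opening: 0.0005
grip_force: 0.2
t: 14.7
position: [0.4617, -0.2147, 0.0497]
tool_rot: [[0.999, -0.035, -0.0], [-0.035, -0.999, -0.0], [-0.0, 0.0, -1.0]]
force: [0.5, 0.4, -0.5]
opening: 0.0004
grip_force: 0.0
t: 15.7
position: [0.4513, 0.068, 0.1998]
tool_rot: [[1.0, -0.031, 0.0], [-0.031, -1.0, 0.001], [0.0, -0.001, -1.0]]
force: [-0.2, -0.7, 0.3]
opening: 0.0006
grip_force: 0.0
top red [[0.539, -0.256, 0.023, 0.81], [0.529, -0.227, 0.033, 0.5]]
top green [[0.46, -0.243, 0.022, 0.77], [0.515, -0.3, 0.005, 0.51]]
top yellow [[0.529, -0.227, 0.032, 0.76], [0.669, -0.121, 0.208, 0.59]]
scene red [[0.546, -0.252, 0.016, 0.65], [0.464, -0.246, 0.015, 0.26]]
scene green [[0.465, -0.247, 0.014, 0.77]]
scene yellow [[0.364, 0.057, 0.015, 0.76], [0.371, 0.137, 0.008, 0.64], [0.532, -0.228, 0.035, 0.61]]
16.1
```

View pics/end5.png

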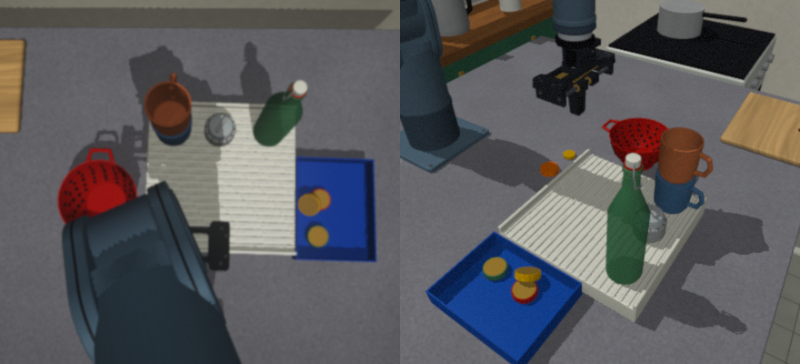

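All three lids lie inside the tray: red and yellow at left panel (315,203), green at (318,237). The mugs, timer, bottle and colander stand where they were, and the arm is clear.

```bash
python3 -c "from rig import manip; print(manip.sign_off())"
```

```text
the job is handed in; nothing more can be done
None
```

All three lids were pushed off the drainer into the blue tray, with the yellow one resting partly on the red. The mugs, timer, bottle and colander looked undisturbed in the last pictures, and the job was handed in at about 16 s on the robot's clock.

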